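Unclamp a router pallet, slide it out and pin it at the unloading station

ROBOT

A 6-joint arm with a two-finger parallel gripper is mounted at the origin on the work surface. World frame = base frame: x ahead of the robot, y to its left, z up, the work surface at z = 0. Lengths are in m, angles in degrees, forces in N, time in s.
With the tool pointing down it reaches from about 0.4 to 0.825 m from the base axis. Payload 7 kg.
Tool frame: the origin (TCP) lies midway between the tips of the shut fingers; the grasp point (between the pads) lies behind it (r.grasp_offset is the z of the grasp point in the tool frame, in m); z points along the fingers, y is the line along which they close (so a half turn about z gives the same grasp; the last joint's range is limited). The gripper opens to 88 mm and grips with 3 to 60 N. Pads are 19 mm wide; open, the fingers measure 130 mm over their backs; the gripper's body (78 mm by 193 mm) begins 47 mm behind the grasp point.
Start: joints at [92.939, 20.546, 0.682, 0, -70.136, -16.507], TCP at [0.158, 0.656, 0.227] pointing down, gripper open.
Joint ranges: [-176.03, 176.03], [-82.01, 121.73], [-58.28, 71.71], [-173.87, 95.51], [-174.79, -0.11], [-173.66, 173.66]. Speed limits (degrees/s): [136.94, 136.94, 172.46, 180, 180, 180].

INTERFACE

Orientations are given as [roll, pitch, yaw] about the fixed x, y, z axes, in that order (R = Rz(yaw) Ry(pitch) Rx(roll)).
In Python, from plant import r gives the robot as it stands.
- The arm moves only by the tool apply_moves, never from a script. Its argument "series" is text: rows parted by semicolons, each of 7 numbers parted by spaces: the shift along the world's x, y, z in cm, then the turn, a rotation vector about the world's x, y, z in rad, then the finger opening in cm, from 0 to 8.76. In form: dx dy dz ax ay az jaw; .... A call has 1 to 5 rows; each row shifts and turns the commanded pose from where the row before left it; what a row does not reach is not made up. A row lasts 1/8 s, in which the tool goes at most 62.5 mm and 10.7 degrees, less where a joint would pass 70% of its speed; a pose out of reach is approached as far as the arm can. A call with a gripper value outside its range is refused whole. The fingers move at their own pace and stop on an object; "newtons" is the grip in N (left out, the last holds). Time passes only in rows, so rows that do not move let the fingers close. It gives the time, the measured TCP pose, the force, the opening and the grip force at its end, in the units of the state.
- r.get_obs(): the state, without advancing time (a new reading comes with each control period).
- r.camera(name): name is "scene" or "top" or "wrist"; returns the picture (400x640x3 uint8, blue, green, red); there is no depth.
- r.camera_info(name): a dict with "vfov" (degrees; the focal length in pixels is half the picture's height over the tangent of half this angle, whatever the lens; pixels are square), "cx", "cy" (the principal point, pixels), "distortion" ([k1, k2, p1, p2, k3] as OpenCV has them; the pictures are not rectified), "pose" (4x4, takes a point from camera to world coordinates); the wrist camera has in their place "tool_from_camera" (4x4, takes a point from camera to tool coordinates, whose origin is the TCP and whose axes are the flange's). Camera axes: x right, y down, z forward; pixel columns grow to the right and rows downward; lengths in m; the calibration is good to about 2 mm. A picture is of the moment at which its call begins: read the wrist's pose just before it. camera_info takes no time and is no camera call.
- r.sign_off(): hands the job in; it is judged then, once.
Trained networks look in the newest picture that a camera, given by its name, has taken for a name from the list of things; names that differ only in an ending like _2 or _b are one class to them, and where a whole thing is asked for, a point or a joint stands for the part that bears it (a point fixed in the world has none). Each returns a list of dicts, best first, with "confidence" (0 to 1); they miss things now and then, are a little off and sometimes report something else, mostly with a low value. They report only what shows in the picture. A call takes as long as a camera call.
- r.boxes_of(camera, target): "box" ([centre column, centre row, width, height] in pixels, round what is visible of it).
- r.outline_of(camera, target): "region" (400x640 bool, what is visible of it) and "box" ([centre column, centre row, width, height] in pixels, round what is visible of it).
The state is a dict: "time_s": time; "joint_pos": joint angles; "qvel": joint speeds; "effort": joint torques, N m; "ee_pos": TCP position; "eef_rot": TCP orientation; "wrist_force": force on the tool from outside, world axes, zero at the start; "moment": the same for the moment, N m; "opening": finger opening in m; "gripper_force": force on a finger pad.
Only numpy, scipy, OpenCV 4.12 (cv2) and the standard library are available. Lean on these libraries where they do the work, as an engineer would, in place of code of your own. Each camera call takes 0.05 s, during which the arm holds its last target. There are 200 camera calls.

TASK

Lift the red hold-down bar of the white pallet fixture until it stands upright by itself, then slide the freed metal pallet out from beneath it along its rails to the other end, so that its hole comes over the hole in the brass strip in the bed. Then lock it there: push the orange-headed locating pin from its grey stand through both holes, fully home with its head flat on the pallet, and let go. Leave the bar up and do not push aside or knock over the other things on the table.

Things in the scene. Friction and masses are not known exactly. Their poses are not given: they have to be found in the camera images.
- fixture: white fixture fixed to the table, 114 mm wide (x), 330 mm long (y); origin under its centre, at table height. +y is the slide-out direction; +x points to the hinge side, away from the robot. Bed surface 30 mm above the table. Aluminium rails along y, inner faces 41 mm off the centreline, tops 45.5 mm high, with 5 mm lips over the pallet: it can only slide. Low stops at both ends
- bed_window (a point): centre of the window in the bed, at x = 0, y = +127, z = 30 mm of the fixture; window 28 x 40 mm (y +107 to +147). In it lies an adjustable brass strip, 1 mm below the bed surface, with a 16 mm hole on the centreline, free down to 6 mm above the table. That hole is anywhere from y = +119 to +135 mm; its place is not reported: see it before the pallet covers it, or feel for it with the pin
- bar (a joint): angle of the red hold-down bar (rad): 0 to 0.05 at the start, flat across the pallet; grows as the handle side is lifted; 1.57 upright, stop at 1.8. Stiff hinge: about 4 N at the handle lifts it, it stays where left. Closed, it lies between the pallet's rib and workpiece and blocks the slide
- bar_hinge (a point): centre of the bar's hinge, 56 mm above the table, at x = +70, y = -70 mm of the fixture; the hinge axis runs along the fixture's y. The bar is 24 mm wide, 12 mm thick
- bar_handle (a point): grip point on the bar's handle: a black round rod, 14 mm diameter, 60 mm long, parallel to the hinge axis, sticking out of the bar's side towards the fixture's +y, 170 mm from the hinge axis; this point is 25 mm from the rod's free end
- pallet: loose aluminium pallet plate 80 mm (its x) by 150 mm (its y) by 10 mm, about 0.35 kg; origin under its centre; axes parallel to the fixture's. At the start its origin is at about y = -67 mm of the fixture. A wooden workpiece 60 x 46 x 17 mm is fixed on it at y = -68 to -22 mm. 1 mm side play in the rails
- pallet_rib (a point): top centre of the pallet's blue grip rib: upright, 50 mm long across (x), 14 mm thick (y), 40 mm high above the plate, at y = +30 mm of the pallet
- pallet_hole (a point): mouth of the pallet's 16 mm through hole, on the plate's top face, at y = +62 mm of the pallet
- stand: grey block 70 x 70 x 34 mm fixed to the table, origin under its centre; the pin stands in the hole in its middle
- pin: locating pin, 77 mm long, about 0.09 kg, upright; origin at the centre of its tip, z axis towards its head. Steel shank 14 mm diameter, 32 mm long, with a 10 mm taper to 7 mm at the tip; orange round head 24 mm diameter, 45 mm tall
- pin_tip (a point): the pin's tip
- pin_shoulder (a point): centre of the underside of the pin's head, 32 mm above its tip; 34 mm above the table at the start (on the stand's top); 40 mm high when home on the pallet, the tip then 8 mm high. While the tip stands on the strip, holes not in line, it is 61 mm high
- cup: blue printed cup, 72 mm wide, 85 mm high; origin under its centre (bystander)
- tape: roll of white tape, 104 mm across, 22 mm high, lying flat; origin under its centre (bystander)
- spray: white spray can with red cap, 60 mm wide, 200 mm high, standing; origin under its centre (bystander)
- rabbit: small white printed rabbit, about 52 mm wide, 90 mm high; origin under its centre (bystander)
- dino: black printed dinosaur, about 95 mm long, 77 mm high; origin under its centre (bystander)
- driver: screwdriver lying flat, 170 mm long (bystander)
- spare: flat plywood blank 100 x 140 x 9 mm; origin under its centre (bystander)

How it is judged (in metres and radians):
On the way, in this order (a step that is already met when the one before it is completed fails the run):
1. the hold-down bar is lifted upright (beyond 1.25 rad) (value of joint bar above 1.25 rad), for 0.2 s.
2. the pallet is slid out to the unloading end, its origin more than 40 mm past the fixture's middle (y of pallet in the frame of fixture above 0.04 m), for 0.2 s.
3. the pin is through both holes, its head on the pallet (distance between pin_shoulder and pallet_hole below 0.005 m and height (world z) of pin_tip below 0.014 m and angle between pin's own z axis and vertical below 0.12 rad), for 0.2 s.
At the end, for the whole second after the job is handed in: The bar stands open beyond 1.25 rad; the pallet's origin is 45 to 85 mm past the fixture's middle towards +y; the pin stands in both holes, tip less than 14 mm above the table, shoulder within 5 mm of the pallet's hole mouth, leaning less than 0.12 rad; pin and pallet at rest and released (all of step 3 and value of joint bar above 1.25 rad and y of pallet in the frame of fixture between 0.045 and 0.085 m and linear speed of each of pin, pallet below 0.02 m/s); the robot touches nothing.
It fails at once if a bystander is shifted by more than 40 mm (distance of any of cup, tape, spray, rabbit, dino, driver, spare from where it was at the start of the episode above 0.04 m).
It fails at once if a bystander is tipped over (angle between any of cup, tape, spray, rabbit, dino, spare's own z axis and vertical above 0.6 rad).
It also fails if it takes over 70 s, if anything falls off the work surface, if the arm or the gripper's body presses on something with over 40 N, if the wrist force passes 120 N, or if a joint passes its speed limit or range.

## Working session

There is one attempt and no reset: what is moved stays moved. The work goes in short steps, Python scripts to look and compute and a tool call to move; the robot and the scene stay as the last step left them, time stands still between calls to the robot, and variables do not carry over. Pictures are saved under pics/ and viewed, at most 10 in all, crops included, and the job is handed in when it is done.

Besides the shell and the picture viewer there is one more tool, called after "Emit:" by a JSON object that holds its "method" and its "body". apply_moves: Moves the arm, as the interface text tells. Its arguments: {"type":"object","properties":{"series":{"type":"string"},"newtons":{"type":"number"}},"required":["series"]}

```bash
ls; mkdir -p pics
cat > h.py <<'E'
import numpy as np, cv2
from scipy.spatial.transform import Rotation as Ro
from plant import r
def cam(name,o=None):
    i=r.camera_info(name); f=200/np.tan(np.radians(i["vfov"]/2))
    K=np.array([[f,0,i["cx"]],[0,f,i["cy"]],[0,0,1.]])
    if "pose" in i: T=np.array(i["pose"])
    else:
        W=np.eye(4); W[:3,:3]=Ro.from_euler('xyz',o["eef_rot"],degrees=True).as_matrix(); W[:3,3]=o["ee_pos"]
        T=W@np.array(i["tool_from_camera"])
    return K,np.array(i["distortion"],float),T
def ray(px,z,c):
    K,d,T=c
    p=cv2.undistortPoints(np.array(px,float).reshape(-1,1,2),K,d).reshape(-1,2)
    v=np.c_[p,np.ones(len(p))]@T[:3,:3].T
    return T[:3,3]+v*((z-T[2,3])/v[:,2])[:,None]
def proj(P,c):
    K,d,T=c; Ti=np.linalg.inv(T)
    return cv2.projectPoints(np.array(P,float).reshape(-1,3),cv2.Rodrigues(Ti[:3,:3])[0],Ti[:3,3],K,d)[0].reshape(-1,2)
E
python3 - <<'E'
from h import *
np.set_printoptions(precision=4,suppress=True)
o=r.get_obs(); print(o, r.grasp_offset)
for n in ["scene","top"]:
    cv2.imwrite(f"pics/{n}0.png",r.camera(n)); c=cam(n); print(n,c[2][:3,3])
    for t in ["fixture","bar","bar_handle","pallet","pallet_rib","stand","pin","cup","tape","spray","rabbit","dino","driver","spare"]:
        b=r.boxes_of(n,t)
        print(t,[(np.round(x["box"]).astype(int).tolist(),round(x["confidence"],2), ray(x["box"][:2],0.03,c)[0,:2].round(3).tolist()) for x in b[:2]])
E
```

```text
pics
{'time_s': 0.0, 'joint_pos': array([ 92.9372,  20.5912,   0.6309,  -0.0204, -70.1339, -16.5077]), 'qvel': array([ 0.0127, -0.0434, -0.0626,  0.0772, -0.017 ,  0.0352]), 'effort': array([  0.0012, -58.2722,  29.3058,   6.9972,   0.0071,  -0.0002]), 'ee_pos': array([0.1583, 0.6557, 0.2256]), 'eef_rot': array([179.9043,  -0.0083, -13.5775]), 'wrist_force': array([-0.1426, -0.7383,  0.214 ]), 'moment': array([ 0.005 , -0.0156,  0.0301]), 'gripper_force': 0.0, 'opening': 0.08729706356297377} -0.0188
scene [1.2834 0.2802 1.1206]
fixture [([346, 222, 118, 91], 0.74, [0.609, 0.069]), ([208, 203, 56, 46], 0.41, [0.699, -0.324])]
bar [([336, 199, 61, 47], 0.59, [0.544, 0.017])]
bar_handle [([336, 200, 58, 44], 0.75, [0.549, 0.018])]
pallet [([327, 204, 55, 38], 0.59, [0.573, -0.002])]
pallet_rib [([324, 204, 56, 40], 0.73, [0.574, -0.009]), ([257, 251, 30, 37], 0.59, [0.788, -0.119])]
stand [([455, 221, 35, 35], 0.58, [0.492, 0.356])]
pin []
cup [([238, 152, 17, 33], 0.77, [0.491, -0.336]), ([314, 271, 23, 25], 0.44, [0.784, 0.045])]
tape [([440, 282, 41, 38], 0.7, [0.691, 0.363]), ([462,
[... 691 characters left out ...]
]), ([319, 211, 55, 32], 0.64, [0.582, -0.006])]
pallet [([318, 211, 55, 35], 0.93, [0.584, -0.005])]
pallet_rib [([316, 213, 57, 34], 0.84, [0.578, 0.002])]
stand [([195, 249, 33, 30], 0.75, [0.485, 0.357]), ([157, 238, 31, 30], 0.43, [0.52, 0.47])]
pin [([191, 249, 12, 9], 0.51, [0.485, 0.368])]
cup [([431, 234, 26, 28], 0.72, [0.503, -0.332])]
tape [([195, 185, 34, 33], 0.72, [0.676, 0.361])]
spray [([501, 214, 45, 30], 0.73, [0.553, -0.549])]
rabbit [([299, 145, 19, 18], 0.81, [0.789, 0.047])]
dino [([355, 141, 10, 28], 0.82, [0.794, -0.125]), ([305, 217, 42, 64], 0.47, [0.567, 0.034])]
driver [([152, 232, 39, 36], 0.66, [0.539, 0.486])]
spare [([425, 177, 47, 43], 0.62, [0.674, -0.33])]
```

Run:
```python
import cv2
t=cv2.imread("pics/top0.png")[125:285,130:400]; cv2.imwrite("pics/t0c.png",cv2.resize(t,(800,474),interpolation=2))
t=cv2.imread("pics/scene0.png")[120:320,200:520]; cv2.imwrite("pics/s0c.png",cv2.resize(t,(800,500),interpolation=2))
```

```text
(no output)
```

View pics/t0c.png

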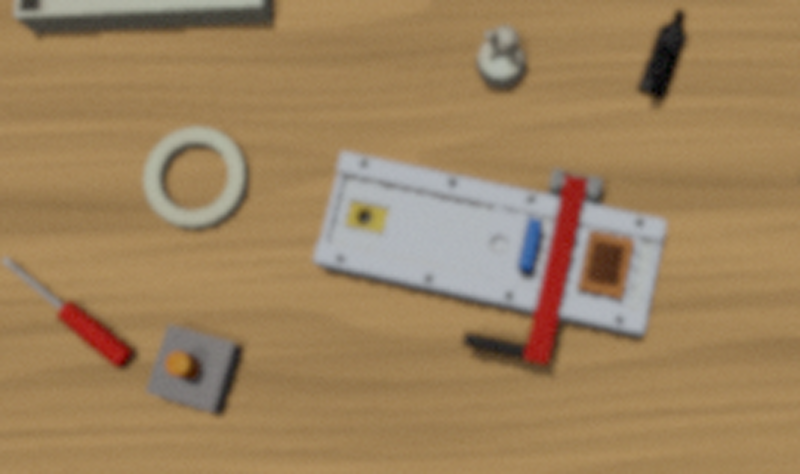

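View pics/s0c.png

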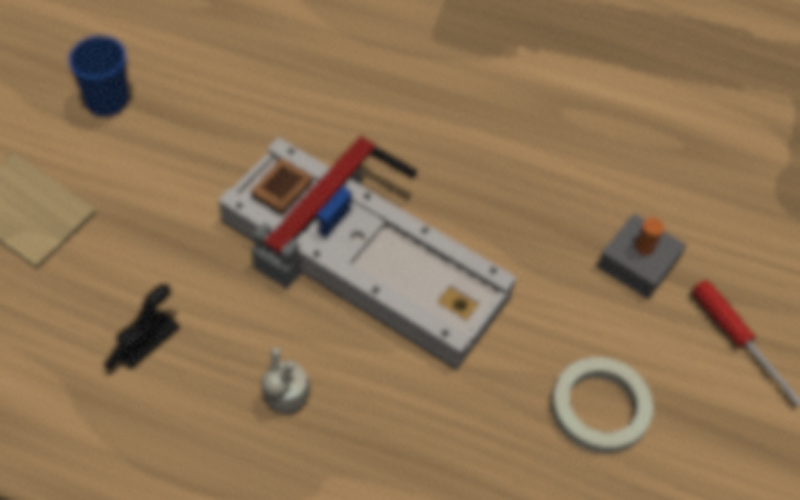

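The top crop shows the fixture with its +y end to the left. The brass hole is at crop (364,216), the handle at (495,345) and the pin head at (182,365). The scene crop agrees. Next I fit the poses from both views.

```bash
cat > fit.py <<'E'
from h import *
from scipy.optimize import least_squares
np.set_printoptions(precision=4,suppress=True)
ct,cs=cam("top"),cam("scene")
T=lambda p:np.array(p)/2.963+[130,125]; S=lambda p:np.array(p)/2.5+[200,120]
h=.0455
# fixture-frame points with picks
top=[((.057,.165,'z'),(343,152)),((.057,-.165,'z'),(667,218)),((-.057,-.165,'z'),(645,332)),((-.057,.165,'z'),(315,262)),((0,'h',.029),(364,216))]
sc=[((-.057,-.165,'z'),(278,138)),((.057,-.165,'z'),(220,206)),((-.057,.165,'z'),(515,280)),((.057,.165,'z'),(458,347)),((0,'h',.029),(460,303))]
def pts(L,q):
    P=np.array([[dict(z=q[3],h=q[4]).get(v,v) for v in p] for p,_ in L],float)
    return np.c_[P[:,:2]@Ro.from_rotvec([0,0,q[2]]).as_matrix()[:2,:2].T+q[:2],P[:,2]]
def res(q): return np.r_[(proj(pts(top,q),ct)-[T(b) for _,b in top]).ravel(),(proj(pts(sc,q),cs)-[S(b) for _,b in sc]).ravel()]
s=least_squares(res,[.58,.06,-.2,.04,.127],loss='soft_l1',x_scale=[.1,.1,.1,.01,.01])
q=s.x; print(q,np.degrees(q[2]),res(q).round(1))
R=Ro.from_rotvec([0,0,q[2]]).as_matrix()
w=lambda p:R@np.array(p)+[q[0],q[1],0]
for n,p in dict(hinge=(.07,-.07,.056),handle=(-.1,-.07+.012+.035,.056),rib=(0,-.037,.08),hole=(0,q[4],.03)).items(): print(n,w(p),proj(w(p),ct))
print('pin head', ray(T((182,363)),.079,ct), ray(S((653,224)),.079,cs), 'stand',ray(T((193,367)),.034,ct))
E
python3 fit.py
```

```text
[ 0.5973  0.0614 -0.2477  0.04    0.1308] -14.190144683599167 [-0.4  0.2 -0.5  0.6 -0.7  0.1 -0.4  0.1 -0.4  0.1 -1.1  0.6 -1.8 -1.6
 -0.6 -0.8  0.2  2.  -0.5  0.1]
hinge [ 0.648  -0.0236  0.056 ] [[323.8423 187.1271]]
handle [0.4948 0.0637 0.056 ] [[295.2434 240.9166]]
rib [0.5883 0.0256 0.08  ] [[307.3889 206.4378]]
hole [0.6294 0.1883 0.03  ] [[252.387  197.9103]]
pin head [[0.4837 0.3533 0.079 ]] [[0.4833 0.3601 0.079 ]] stand [[0.4841 0.3555 0.034 ]]
```

Emit:
{"method": "apply_moves", "body": {"series": "3.3 -4.45 0.3 0 0 -0.131 8.7;3.3 -4.45 0.3 0 0 -0.131 8.7;3.3 -4.45 0.3 0 0 -0.131 8.7;3.3 -4.45 0.3 0 0 -0.131 8.7"}}

```text
time_s: 2.0
ee_pos: [0.2912, 0.4767, 0.2389]
eef_rot: [-180.0, 0.0, -43.8]
wrist_force: [0.3, 0.3, -0.5]
opening: 0.087
gripper_force: 0.0
```

Emit:
{"method": "apply_moves", "body": {"series": "3.3 -4.45 0.3 0 0 -0.131 8.7;3.3 -4.45 0.3 0 0 -0.131 8.7;3.3 -4.45 0.3 0 0 -0.131 8.7;3.3 -4.45 0.3 0 0 -0.131 8.7"}}

```text
time_s: 2.5
ee_pos: [0.4232, 0.2987, 0.2511]
eef_rot: [-180.0, 0.0, -73.8]
wrist_force: [0.8, 0.9, 0.1]
opening: 0.0869
gripper_force: 0.0
```

Emit:
{"method": "apply_moves", "body": {"series": "3.3 -4.45 0.3 0 0 -0.131 5;3.3 -4.45 0.3 0 0 -0.131 5;3.3 -4.45 0.3 0 0 -0.131 5;3.3 -4.45 0.3 0 0 -0.131 5;0 0 0 0 0 0 5"}}

```text
time_s: 3.12
ee_pos: [0.5559, 0.1191, 0.2624]
eef_rot: [-180.0, -0.0, -104.0]
wrist_force: [-0.6, 0.2, 0.1]
opening: 0.0508
gripper_force: 0.0
```

Run:
```python
from h import *
o=r.get_obs(); im=r.camera("wrist"); cv2.imwrite("pics/w1.png",im); np.save("o1.npy",o,allow_pickle=True)
print(o['ee_pos'],o['eef_rot'],o['joint_pos'],o['time_s']); print(cam("wrist",o))
for t in ["bar","bar_handle","pallet_rib","fixture"]:
    print(t,[(np.round(x["box"]).tolist(),round(x["confidence"],2)) for x in r.boxes_of("wrist",t)[:2]])
```

```text
[0.55591572 0.11913661 0.26237822] [-1.79998432e+02 -3.47539530e-02 -1.03986302e+02] [ 3.18297120e+01  9.31251456e+00 -9.84486194e+00  2.68286595e-02
 -7.08664550e+01 -4.58248121e+01] 3.125
(array([[289.26175957,   0.        , 322.52788662],
       [  0.        , 289.26175957, 197.87507556],
       [  0.        ,   0.        ,   1.        ]]), array([0.00978941, 0.        , 0.        , 0.        , 0.        ]), array([[-0.97060637,  0.22967587,  0.07191856,  0.53684035],
       [ 0.24067034,  0.92496434,  0.2941407 ,  0.03984168],
       [ 0.00103492,  0.3028035 , -0.95305245,  0.42026284],
       [ 0.        ,  0.        ,  0.        ,  1.        ]]))
bar [([290.0, 102.0, 161.0, 80.0], 0.77)]
bar_handle [([287.0, 102.0, 158.0, 78.0], 0.93)]
pallet_rib [([277.0, 73.0, 60.0, 138.0], 0.71), ([289.0, 101.0, 163.0, 77.0], 0.64)]
fixture [([290.0, 127.0, 168.0, 253.0], 0.7)]
```

View pics/w1.png

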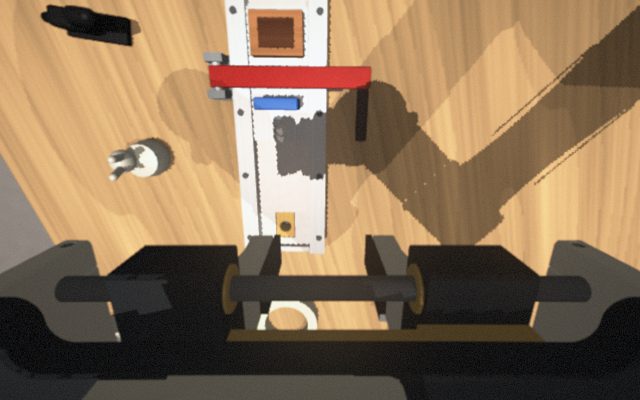

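The wrist view shows the rod from about (364,90) to (361,140), the brass hole at (285,226), and the bar's end at (370,77). Now refining those in world coordinates.

Run:
```python
from h import *
np.set_printoptions(precision=4,suppress=True)
o=np.load("o1.npy",allow_pickle=True).item(); c=cam("wrist",o); im=cv2.imread("pics/w1.png")
g=im[212:240,274:296].astype(int)
br=(g[...,2]-g[...,0]>70); yy,xx=np.nonzero(br); print("brass box",xx.min()+274,xx.max()+274,yy.min()+212,yy.max()+212)
dk=(g.sum(2)<200); yy,xx=np.nonzero(dk); hp=(xx.mean()+274,yy.mean()+212); print("hole px",hp,dk.sum(),ray(hp,.029,c))
g=im[88:150,345:380].astype(int); yy,xx=np.nonzero(g.sum(2)<110); 
for row in (95,105,115,125,135,140): 
    k=xx[yy+88==row]; print(row,(k.min()+345,k.max()+345) if len(k) else None)
for n,p,z in [("rod a",(363.5,100),.058),("rod b",(361.5,130),.058),("rod end",(361.5,140),.058),("bar hinge end L",(209,77),.062),("bar end R",(371,77),.062),("rib L",(254,103),.08),("rib R",(299,104),.08),("rail far y+ corner L",(242,244),.04),("corner R",(325,252),.04)]: print(n,ray(p,z,c))
exec(open("fit.py").read().split("for n,p")[0])
for n,p in dict(hinge=(.07,-.07,.056),handle=(-.1,-.023,.056),rodend=(-.1,.002,.056),rib=(0,-.037,.08),hole=(0,q[4],.029),c1=(.057,.165,.04),c2=(-.057,.165,.04),c3=(-.057,-.165,.04)).items(): print(n,w(p),proj(w(p),c))
```

```text
brass box 276 294 212 236
hole px (np.float64(276.57894736842104), np.float64(236.8421052631579)) 19 [[0.647 0.203 0.029]]
95 (np.int64(358), np.int64(366))
105 (np.int64(358), np.int64(366))
115 (np.int64(357), np.int64(366))
125 (np.int64(357), np.int64(365))
135 (np.int64(356), np.int64(365))
140 (np.int64(360), np.int64(362))
rod a [[0.4878 0.0452 0.058 ]]
rod b [[0.497  0.0786 0.058 ]]
rod end [[0.4994 0.0904 0.058 ]]
bar hinge end L [[ 0.655  -0.0217  0.062 ]]
bar end R [[0.475  0.0228 0.062 ]]
rib L [[0.61   0.0186 0.08  ]]
rib R [[0.5615 0.0317 0.08  ]]
rail far y+ corner L [[0.6958 0.1972 0.04  ]]
corner R [[0.5821 0.2389 0.04  ]]
[ 0.5973  0.0614 -0.2477  0.04    0.1308] -14.190144683599167 [-0.4  0.2 -0.5  0.6 -0.7  0.1 -0.4  0.1 -0.4  0.1 -1.1  0.6 -1.8 -1.6
 -0.6 -0.8  0.2  2.  -0.5  0.1]
hinge [ 0.648  -0.0236  0.056 ] [[215.9684  74.2028]]
handle [0.4948 0.0637 0.056 ] [[360.6241 117.1197]]
rodend [0.5009 0.0879 0.056 ] [[359.7141 138.0761]]
rib [0.5883 0.0256 0.08  ] [[274.4861 104.4679]]
hole [0.6294 0.1883 0.029 ] [[285.246  225.2894]]
c1 [0.6931 0.2074 0.04  ] [[246.0712 249.7332]]
c2 [0.5825 0.2354 0.04  ] [[324.1141 249.9825]]
c3 [ 0.5016 -0.0846  0.04  ] [[325.9826 -16.4705]]
```

Emit:
{"method": "apply_moves", "body": {"series": "-3.05 -2.7 -2 0 0 0 3;-3.05 -2.7 -2.2 0 0 0 3;0 0 -6 0 0 0 3;0 0 -6 0 0 0 3;0 0 -4 0 0 0 3", "newtons": 15}}

```text
time_s: 4.0
ee_pos: [0.492, 0.0688, 0.0588]
eef_rot: [180.0, -0.0, -103.5]
wrist_force: [-0.0, -0.3, 1.3]
opening: 0.0302
gripper_force: 0.0
```

Emit:
{"method": "apply_moves", "body": {"series": "0 0 -2 0 0 0 3;0 0 0 0 0 0 0.5;0 0 0 0 0 0 0.5;0 0 0 0 0 0 0.5"}}

```text
time_s: 4.5
ee_pos: [0.4954, 0.0688, 0.0422]
eef_rot: [-179.8, 0.1, -103.6]
wrist_force: [5.5, -4.1, -4.5]
opening: 0.0136
gripper_force: 15.1
```

Emit:
{"method": "apply_moves", "body": {"series": "0.21 -0.05 2.71 0 0 0 0.5;0.63 -0.16 2.64 0 0 0 0.5;1.03 -0.26 2.5 0 0 0 0.5;1.4 -0.35 2.3 0 0 0 0.5;0 0 0 0 0 0 0.5"}}

```text
time_s: 5.12
ee_pos: [0.5299, 0.0601, 0.1455]
eef_rot: [-179.6, 0.2, -103.6]
wrist_force: [8.8, -4.6, -5.9]
opening: 0.0135
gripper_force: 15.0
```

Emit:
{"method": "apply_moves", "body": {"series": "1.74 -0.44 2.04 0 0 0 0.5;2.03 -0.51 1.73 0 0 0 0.5;2.27 -0.57 1.38 0 0 0 0.5;2.45 -0.62 0.98 0 0 0 0.5;0 0 0 0 0 0 0.5"}}

```text
time_s: 5.75
ee_pos: [0.6131, 0.0382, 0.2069]
eef_rot: [-179.7, 0.1, -103.6]
wrist_force: [-0.8, -1.5, 6.9]
opening: 0.0132
gripper_force: 15.0
```

Emit:
{"method": "apply_moves", "body": {"series": "2.58 -0.65 0.57 0 0 0 0.5;2.3 -0.58 0.14 0 0 0 0.5;0 0 0 0 0 0 0.5;0 0 0 0 0 0 0.5"}}

```text
time_s: 6.25
ee_pos: [0.6611, 0.0258, 0.2133]
eef_rot: [-179.7, 0.1, -103.6]
wrist_force: [1.1, -3.1, 6.3]
opening: 0.0133
gripper_force: 15.0
```

Emit:
{"method": "apply_moves", "body": {"series": "0 0 0 0 0 0 4.5;0 0 0 0 0 0 4.5;0 0 4 0 0 0 4.5;0 0 5 0 0 0 4.5;-1.6 0 2 0 0 0.173 4.5"}}

```text
time_s: 6.88
ee_pos: [0.6446, 0.0266, 0.3232]
eef_rot: [-179.8, 0.0, -93.5]
wrist_force: [-0.5, -0.2, -1.0]
opening: 0.045
gripper_force: 0.0
```

Emit:
{"method": "apply_moves", "body": {"series": "-1.6 0 0 0 0 0.173 4.5;-1.6 0 0 0 0 0.173 4.5;-1.6 0.1 0 0 0 0.173 4.5;-1.6 0.1 0 0 0 0.173 4.5;0 0 0 0 0 0.173 4.5"}}

```text
time_s: 7.5
ee_pos: [0.5784, 0.0286, 0.3209]
eef_rot: [-180.0, 0.0, -43.8]
wrist_force: [0.4, 0.1, 0.4]
opening: 0.0451
gripper_force: 0.0
```

Emit:
{"method": "apply_moves", "body": {"series": "0 0 0 0 0 0.173 4.5;0 0 0 0 0 0.173 4.5;0 0 0 0 0 0.176 4.5;0 0 0 0 0 0 4.5"}}

```text
time_s: 8.0
ee_pos: [0.5793, 0.0285, 0.3203]
eef_rot: [-180.0, 0.0, -14.3]
wrist_force: [-0.2, -0.1, -0.2]
opening: 0.045
gripper_force: 0.0
```

Run:
```python
from h import *
o=r.get_obs(); im=r.camera("wrist"); cv2.imwrite("pics/w2.png",im); np.save("o2.npy",o,allow_pickle=True)
print(o['ee_pos'],o['eef_rot'],o['joint_pos'],o['time_s'])
cv2.imwrite("pics/s2.png",r.camera("scene"))
w=im.copy()[:, :]; s=cv2.imread("pics/s2.png")[150:270,260:420]
cv2.imwrite("pics/c2.png",np.hstack([cv2.resize(w,(480,300)),cv2.resize(s,(320,240))[:240].__class__(0) if 0 else cv2.copyMakeBorder(cv2.resize(s,(320,240)),0,60,0,0,0)]))
```

```text
[0.57932828 0.02850977 0.32029988] [-1.79994746e+02  3.29008179e-02 -1.43037415e+01] [ 2.21105690e+01  8.96858756e+00 -2.80869988e+00 -2.42674731e-02
 -7.82460716e+01  5.35906364e+01] 8.0
```

View pics/c2.png

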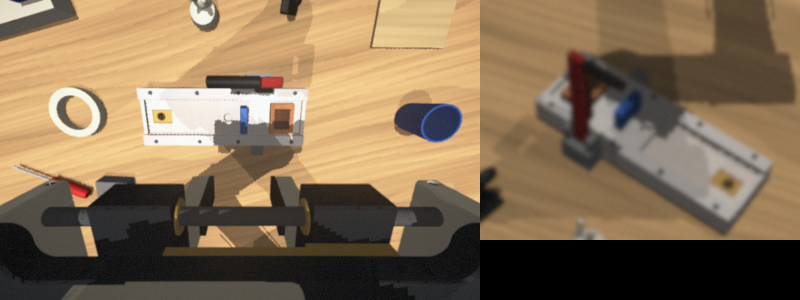

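The bar stands upright in both views. The wrist picture (full scale) shows the brass hole near (215,155), the pallet hole near (304,157) and the rib near (325,160). I measure these to get the slide length.

Run:
```python
from h import *
np.set_printoptions(precision=4,suppress=True)
o=np.load("o2.npy",allow_pickle=True).item(); c=cam("wrist",o); im=cv2.imread("pics/w2.png").astype(int)
exec(open("fit.py").read().split("for n,p")[0])
fx=lambda P:(R.T@(P-[q[0],q[1],0]).T).T
def cen(m,x0,y0): yy,xx=np.nonzero(m); return (xx.mean()+x0,yy.mean()+y0,len(xx),xx.min()+x0,xx.max()+x0,yy.min()+y0,yy.max()+y0)
g=im[143:168,200:233]; b=cen((g[...,2]-g[...,0]>60),200,143); print("brass",b)
g=im[150:160,209:221]; hh=cen(g.sum(2)<200,209,150); print("hole",hh,fx(ray(hh[:2],.029,c)))
g=im[135:185,312:340]; rb=cen((g[...,0]-g[...,2]>50),312,135); print("rib",rb,fx(ray(rb[:2],.08,c)))
for n,p in dict(rib=(0,-.037,.08),phole=(0,-.005,.04),hole=(0,q[4],.029),c1=(.057,.165,.04),c2=(-.057,.165,.04),c3=(-.057,-.165,.04),c4=(.057,-.165,.04)).items(): print(n,w(p),proj(w(p),c))
a=cv2.imread("pics/w2.png")[108:202,170:430]; cv2.imwrite("pics/w2c.png",cv2.resize(a,(800,289),interpolation=2))
```

```text
[ 0.5973  0.0614 -0.2477  0.04    0.1308] -14.190144683599167 [-0.4  0.2 -0.5  0.6 -0.7  0.1 -0.4  0.1 -0.4  0.1 -1.1  0.6 -1.8 -1.6
 -0.6 -0.8  0.2  2.  -0.5  0.1]
brass (np.float64(216.56639566395665), np.float64(154.98644986449864), 369, np.int64(203), np.int64(229), np.int64(147), np.int64(163))
hole (np.float64(214.32258064516128), np.float64(154.8709677419355), 31, np.int64(212), np.int64(217), np.int64(152), np.int64(158)) [[0.0003 0.1325 0.029 ]]
rib (np.float64(325.1237623762376), np.float64(153.9108910891089), 202, np.int64(320), np.int64(329), np.int64(143), np.int64(168)) [[ 0.0099 -0.0392  0.08  ]]
rib [0.5883 0.0256 0.08  ] [[323.5485 161.0697]]
phole [0.5961 0.0566 0.04  ] [[302.3872 156.2309]]
hole [0.6294 0.1883 0.029 ] [[215.4001 155.0746]]
c1 [0.6931 0.2074 0.04  ] [[184.6614 117.2307]]
c2 [0.5825 0.2354 0.04  ] [[195.3767 192.2731]]
c3 [ 0.5016 -0.0846  0.04  ] [[404.4761 192.0485]]
c4 [ 0.6122 -0.1125  0.04  ] [[411.2434 117.109 ]]
```

View pics/w2c.png

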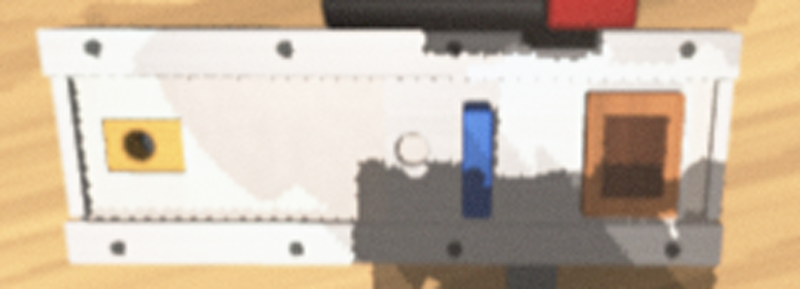

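Emit:
{"method": "apply_moves", "body": {"series": "0.1 -0.3 -5.6 0 0 0 4.5;0 0 -5.6 0 0 0 4.5;0 0 -5.6 0 0 0 4.5;0 0 -5.6 0 0 0 4.5;0 0 -2 0 0 0 4.5", "newtons": 25}}

```text
time_s: 8.72
ee_pos: [0.5784, 0.0246, 0.0728]
eef_rot: [179.8, 0.3, -14.5]
wrist_force: [-0.5, 0.2, 0.4]
opening: 0.0453
gripper_force: 0.0
```

Emit:
{"method": "apply_moves", "body": {"series": "0 0 -1.8 0 0 0 4.5;0 0 -1 0 0 0 4.5;0 0 0 0 0 0 0.5;0 0 0 0 0 0 0.5;0 0 0 0 0 0 0.5"}}

```text
time_s: 9.35
ee_pos: [0.5813, 0.0254, 0.0493]
eef_rot: [-180.0, -0.1, -14.3]
wrist_force: [0.5, 0.3, -0.2]
opening: 0.0209
gripper_force: 0.0
```

Emit:
{"method": "apply_moves", "body": {"series": "0 0 0 0 0 0 0.5;0 0 0 0 0 0 0.5;0.17 0.68 0 0 0 0 0.5;0.34 1.35 0 0 0 0 0.5"}}

```text
time_s: 9.85
ee_pos: [0.5859, 0.0447, 0.0492]
eef_rot: [180.0, -0.0, -14.3]
wrist_force: [-0.6, -3.4, 6.2]
opening: 0.0139
gripper_force: 25.0
```

Emit:
{"method": "apply_moves", "body": {"series": "0.72 2.86 0 0 0 0 0.5;0.72 2.86 0 0 0 0 0.5;0.73 2.86 0 0 0 0 0.5;0.73 2.86 0 0 0 0 0.5;0 0 0 0 0 0 0.5"}}

```text
time_s: 10.48
ee_pos: [0.6164, 0.1626, 0.0492]
eef_rot: [-179.9, -0.1, -14.1]
wrist_force: [1.7, 4.0, 4.1]
opening: 0.0138
gripper_force: 25.0
```

Emit:
{"method": "apply_moves", "body": {"series": "0 0 0 0 0 0 4.5;0 0 0 0 0 0 4.5;0 0 4 0 0 0 4.5;0 0 6 0 0 0 4.5;0 0 6 0 0 0 4.5"}}

```text
time_s: 11.1
ee_pos: [0.6141, 0.1588, 0.2096]
eef_rot: [179.9, 0.1, -14.3]
wrist_force: [1.1, 0.6, -0.1]
opening: 0.0446
gripper_force: 0.0
```

Emit:
{"method": "apply_moves", "body": {"series": "-2.5 -1 0 0 0 0 7;0 0 0 0 0 0 7;0 0 0 0 0 0 7"}}

```text
time_s: 11.48
ee_pos: [0.5896, 0.1494, 0.2081]
eef_rot: [180.0, 0.0, -14.3]
wrist_force: [-0.2, -0.1, 0.2]
opening: 0.0676
gripper_force: 0.0
```

Run:
```python
from h import *
np.set_printoptions(precision=4,suppress=True)
o=r.get_obs(); im=r.camera("wrist"); cv2.imwrite("pics/w3.png",im); np.save("o3.npy",o,allow_pickle=True)
print(o['ee_pos'],o['eef_rot'],o['joint_pos'],o['time_s'])
exec(open("fit.py").read().split("for n,p")[0]); c=cam("wrist",o)
p=proj(w((0,.131,.04)),c)[0]; print(p)
x,y=[int(v) for v in p]; x0,y0=max(0,x-50),max(0,y-40); print(x0,y0)
cv2.imwrite("pics/w3c.png",cv2.resize(im[y0:y0+80,x0:x0+130],(780,480),interpolation=2))
```

```text
[0.5896 0.1494 0.2081] [179.9698   0.0288 -14.2853] [ 32.5953  15.056   -9.6266  -0.0004 -65.3591  43.1196] 11.475
[ 0.5973  0.0614 -0.2477  0.04    0.1308] -14.190144683599167 [-0.4  0.2 -0.5  0.6 -0.7  0.1 -0.4  0.1 -0.4  0.1 -1.1  0.6 -1.8 -1.6
 -0.6 -0.8  0.2  2.  -0.5  0.1]
[280.9774 155.6885]
230 115
```

View pics/w3c.png

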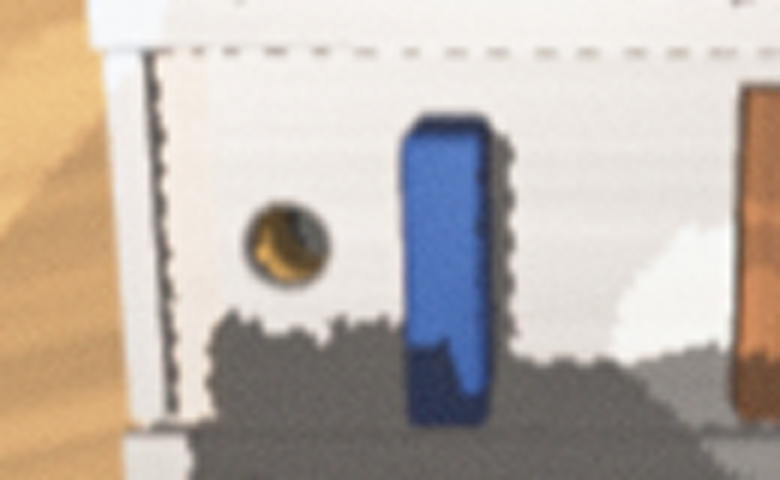

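The pallet hole is at crop (288,244), with brass showing on its left and lower part, so the strip hole is off to the upper right. Some of that is parallax, so I fit the offset.

Run:
```python
from h import *
np.set_printoptions(precision=4,suppress=True)
o=np.load("o3.npy",allow_pickle=True).item(); c=cam("wrist",o); im=cv2.imread("pics/w3.png").astype(int)
exec(open("fit.py").read().split("for n,p")[0])
fx=lambda P:(R.T@(P-[q[0],q[1],0]).T).T
H=ray((278.1,155.6),.04,c)[0]; print("pallet hole",H,fx(H[None]))
g=im[147:165,269:288]; sat=(g[...,2]-g[...,0]); print(sat); print(g.sum(2)//3)
t=np.linspace(0,2*np.pi,90)
ring=lambda x,y,z:proj(np.c_[x+.008*np.cos(t),y+.008*np.sin(t),np.full(90,z)],c)
rp=ring(H[0],H[1],.04); print("pred box",rp.min(0),rp.max(0)); print("lower ring centre if aligned",proj([H[0],H[1],.029],c))
# sweep of lower-hole y offset along fixture y: score
yy,xx=np.mgrid[147:165,269:288]; inside=np.array([[cv2.pointPolygonTest((rp*16).astype(np.int32),(float(a*16),float(b*16)),True)>14 for a,b in zip(*rw)] for rw in zip(xx,yy)])
br=sat>30
best=[]
for dy in np.arange(-8,8.1,.5):
  for dx in np.arange(-3,3.1,1):
    d=R@[dx/1e3,dy/1e3,0]; lp=ring(H[0]+d[0],H[1]+d[1],.029)
    low=np.array([[cv2.pointPolygonTest((lp*16).astype(np.int32),(float(a*16),float(b*16)),False)<0 for a,b in zip(*rw)] for rw in zip(xx,yy)])
    best.append(((low[inside]==br[inside]).mean(),dy,dx))
print(sorted(best)[::-1][:8])
```

```text
[ 0.5973  0.0614 -0.2477  0.04    0.1308] -14.190144683599167 [-0.4  0.2 -0.5  0.6 -0.7  0.1 -0.4  0.1 -0.4  0.1 -1.1  0.6 -1.8 -1.6
 -0.6 -0.8  0.2  2.  -0.5  0.1]
pallet hole [0.6304 0.1916 0.04  ] [[0.0001 0.1342 0.04  ]]
[[  9  10  10  10  11   9   9  10   9  10   9   9  10  10  10  10   9  11
   10]
 [  9  10  10  11  10  18  17  16  18  16  17  13  10  11  10  10  10   9
   10]
 [ 10   9  10  13  15  19  22  21  18  11  10  14  14  12   9  10   9   9
    9]
 [  9  11  12  15  18  31  35  35  25   9   4  10  10  15  14   9   9   8
    8]
 [  9  11  15  17  31  47  44  39  33  13   4   5   5  11  11  10  10  10
   10]
 [ 10  12  14  21  39  51  47  42  30  15   6   5   3   7  13  17   9   9
    9]
 [ 11  13  12  29  54  67  48  39  34  18   4   6   6   6   6  12  12   7
   10]
 [ 10  13  11  28  59  78  55  40  38  32  11   2   6   5   8  10  15   8
    9]
 [ 10  12   8  33  73  90  66  44  38  35  25  10   7   4   7   9  14  10
   10]
 [  9  12   9  51 103 110  79  50  44  40  36  27  17  10   8   9  15  12
   10]
 [ 10  15   8  49 114 117  91  67  46  42  39  37  31  22  22  17
[... 1995 characters left out ...]
221 219 223 224 229 230 230 231 230 229
  229]]
pred box [271.0013 148.4875] [285.1897 162.6096]
lower ring centre if aligned [[279.4664 154.0283]]
[(np.float64(0.9426229508196722), np.float64(-6.0), np.float64(3.0)), (np.float64(0.9344262295081968), np.float64(-5.5), np.float64(3.0)), (np.float64(0.9180327868852459), np.float64(-6.5), np.float64(3.0)), (np.float64(0.9098360655737705), np.float64(-6.0), np.float64(2.0)), (np.float64(0.9016393442622951), np.float64(-5.0), np.float64(3.0)), (np.float64(0.9016393442622951), np.float64(-6.5), np.float64(2.0)), (np.float64(0.9016393442622951), np.float64(-7.0), np.float64(3.0)), (np.float64(0.8934426229508197), np.float64(-4.5), np.float64(3.0))]
```

Emit:
{"method": "apply_moves", "body": {"series": "-1.17 1.68 0.1 0 0 -0.1745 6;-1.17 1.68 0.1 0 0 -0.1745 6;-1.17 1.68 0.1 0 0 -0.1745 6;-1.17 1.68 0.1 0 0 -0.1745 6;-1.17 1.68 0.1 0 0 -0.1745 6"}}

```text
time_s: 12.15
ee_pos: [0.5312, 0.2344, 0.2125]
eef_rot: [179.9, -0.0, -64.6]
wrist_force: [-0.9, -0.1, 0.1]
opening: 0.0598
gripper_force: 0.0
```

Emit:
{"method": "apply_moves", "body": {"series": "-1.17 1.68 0.1 0 0 -0.1745 6;-1.17 1.68 0.1 0 0 -0.1745 6;-1.17 1.68 0.1 0 0 -0.1745 6;-1.17 1.68 0.1 0 0 -0.1745 6;0 0 0 0 0 0 6"}}

```text
time_s: 12.78
ee_pos: [0.4842, 0.302, 0.2167]
eef_rot: [180.0, -0.1, -104.2]
wrist_force: [-0.2, -1.1, -0.6]
opening: 0.0601
gripper_force: 0.0
```

Run:
```python
from h import *
np.set_printoptions(precision=4,suppress=True)
o=r.get_obs(); im=r.camera("wrist"); cv2.imwrite("pics/w4.png",im); np.save("o4.npy",o,allow_pickle=True); c=cam("wrist",o)
print(o['ee_pos'],o['eef_rot'],o['time_s'])
for t in ["pin","stand"]:
    print(t,[(np.round(x["box"],1).tolist(),round(x["confidence"],2)) for x in r.boxes_of("wrist",t)[:2]])
hsv=cv2.cvtColor(im,cv2.COLOR_BGR2HSV); m=((hsv[...,0]>4)&(hsv[...,0]<18)&(hsv[...,1]>185)&(hsv[...,2]>90)).astype(np.uint8)
n,l,s,ce=cv2.connectedComponentsWithStats(m)
for i in np.argsort(-s[1:,4])[:3]+1: print(s[i],ce[i])
print(proj([[.4835,.357,.079],[.4835,.357,.034]],c))
```

```text
[0.4842 0.302  0.2167] [ 179.9675   -0.0689 -104.1787] 12.775
pin [([335.6, 228.9, 19.5, 26.1], 0.58)]
stand [([337.1, 215.6, 63.1, 62.9], 0.65)]
[338 264   1   2   2] [338.  264.5]
[337 222   1   1   1] [337. 222.]
[[335.3566 232.8208]
 [333.7915 217.9476]]
```

View pics/w4.png

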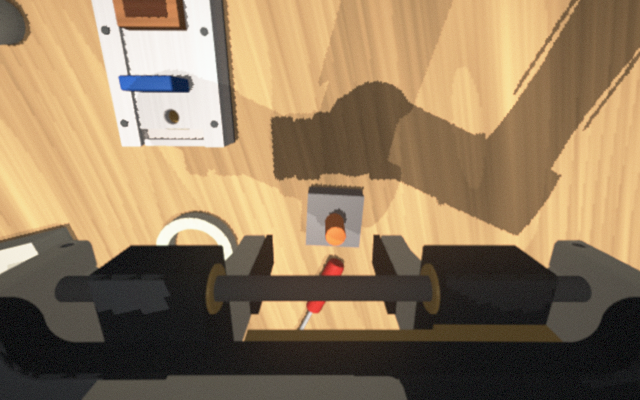

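The pin's head top is at about (336,236) on the stand, and the driver lies just beyond it. I segment the head top more exactly.

Run:
```python
from h import *
np.set_printoptions(precision=4,suppress=True)
o=np.load("o4.npy",allow_pickle=True).item(); c=cam("wrist",o); im=cv2.imread("pics/w4.png").astype(int)
g=im[205:252,320:352]; m=((g[...,2]-g[...,0]>110)&(g[...,2]>190)).astype(np.uint8)
n,l,s,ce=cv2.connectedComponentsWithStats(m); i=1+np.argmax(s[1:,4]); print(s[i],ce[i])
cn=cv2.findContours((l==i).astype(np.uint8),0,1)[0][0]; print(cv2.fitEllipse(cn))
e=np.array(cv2.fitEllipse(cn)[0])+[320,205]; print(e,ray(e,.079,c))
t=np.linspace(0,6.28,50); P=ray(e,.079,c)[0]; pr=proj(np.c_[P[0]+.012*np.cos(t),P[1]+.012*np.sin(t),np.full(50,.079)],c); print(pr.min(0),pr.max(0))
g=im[180:252,300:370]; m=(abs(g[...,2]-g[...,0])<25)&(g.sum(2)>330); yy,xx=np.nonzero(m); print("stand top",xx.min()+300,xx.max()+300,yy.min()+180,yy.max()+180)
print(proj([R for R in [[.4835,.3603,.034]]],c))
```

```text
[  6  22  20  19 292] [15.1404 30.8459]
((15.14579963684082, 30.849868774414062), (17.896320343017578, 18.958202362060547), 85.48321533203125)
[335.1458 235.8499] [[0.4846 0.3605 0.079 ]]
[324.4187 225.9376] [345.8727 245.5385]
stand top 307 363 193 246
[[334.3968 220.3033]]
```

Emit:
{"method": "apply_moves", "body": {"series": "0 2.9 -1 0 0 0 6;0 2.93 -3 0 0 0 6;0 0 -5 0 0 0 6;0 0 -5 0 0 0 6;0 0 0 0 0 0 6", "newtons": 30}}

```text
time_s: 13.55
ee_pos: [0.4828, 0.3573, 0.0733]
eef_rot: [179.8, -0.4, -104.2]
wrist_force: [0.7, 0.8, -0.5]
opening: 0.0602
gripper_force: 0.0
```

Emit:
{"method": "apply_moves", "body": {"series": "0 0 -3.1 0 0 0 6;0 0 0 0 0 0 2;0 0 0 0 0 0 2;0 0 0 0 0 0 1.5;0 0 0 0 0 0 1.5"}}

```text
time_s: 14.18
ee_pos: [0.4849, 0.3599, 0.0477]
eef_rot: [-180.0, 0.1, -104.2]
wrist_force: [0.0, 0.4, -0.0]
opening: 0.0258
gripper_force: 0.0
```

Emit:
{"method": "apply_moves", "body": {"series": "0 0 0 0 0 0 1.5;0 0 0 0 0 0 1.5"}}

```text
time_s: 14.42
ee_pos: [0.4849, 0.3599, 0.0475]
eef_rot: [-180.0, 0.1, -104.2]
wrist_force: [-1.5, -0.5, 6.0]
opening: 0.0233
gripper_force: 30.0
```

Emit:
{"method": "apply_moves", "body": {"series": "0 0 2 0 0 0 1.5;0 0 4 0 0 0 1.5;0 0 5 0 0 0 1.5;2.9 -3.42 0 0 0 0 1.5;2.9 -3.42 0 0 0 0 1.5"}}

```text
time_s: 15.05
ee_pos: [0.543, 0.2909, 0.1574]
eef_rot: [-180.0, 0.1, -104.2]
wrist_force: [0.2, 0.9, -1.7]
opening: 0.0234
gripper_force: 30.0
```

Emit:
{"method": "apply_moves", "body": {"series": "2.9 -3.42 0 0 0 0 1.5;2.9 -3.42 0 0 0 0 1.5;2.9 -3.42 0 0 0 0 1.5;0 0 0 0 0 0 1.5;0 0 0 0 0 0 1.5"}}

```text
time_s: 15.68
ee_pos: [0.6292, 0.1882, 0.1561]
eef_rot: [180.0, -0.0, -104.3]
wrist_force: [0.2, -0.0, -1.5]
opening: 0.0234
gripper_force: 30.0
```

Run:
```python
from h import *
np.set_printoptions(precision=4,suppress=True)
o=r.get_obs(); im=r.camera("wrist"); c=cam("wrist",o); np.save("o5.npy",o,allow_pickle=True); cv2.imwrite("pics/w5.png",im)
print(o['ee_pos'],o['eef_rot'],o['opening'],o['time_s'])
tip=o['ee_pos']+[0,0,-.0455]; print("tip px",proj(tip,c),"shoulder",proj(tip+[0,0,.032],c),"target px",proj([.63,.1894,.04],c))
cv2.imwrite("pics/w5c.png",cv2.resize(im[60:310,170:490],(768,600),interpolation=2))
```

```text
[0.6292 0.1882 0.1561] [ 179.9595   -0.0228 -104.2873] 0.023432861119223145 15.675
tip px [[322.9493 219.2257]] shoulder [[323.1046 237.6102]] target px [[322.2815 193.8742]]
```

View pics/w5c.png

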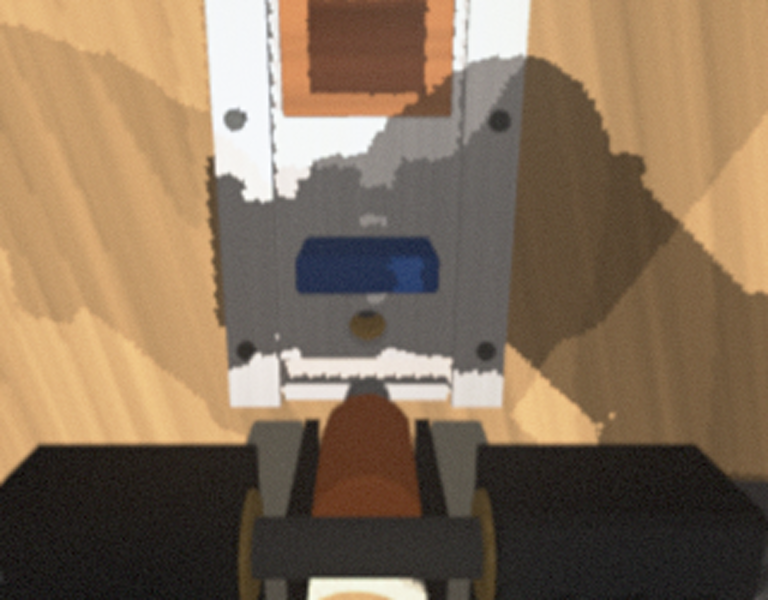

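The pallet hole is at picture (322.9,195), within 1 px of the target. The pin tip shows where it was predicted. Lowering now.

Emit:
{"method": "apply_moves", "body": {"series": "0.02 0.1 -3 0 0 0 1.5;0 0 -3 0 0 0 1.5;0 0 -0.8 0 0 0 1.5;0 0 -0.5 0 0 0 1.5;0 0 -0.5 0 0 0 1.5"}}

```text
time_s: 16.35
ee_pos: [0.6303, 0.1901, 0.0795]
eef_rot: [-179.9, 0.1, -104.2]
wrist_force: [-0.1, -1.1, -0.4]
opening: 0.0234
gripper_force: 30.0
```

Emit:
{"method": "apply_moves", "body": {"series": "0 0 -0.4 0 0 0 1.5;0 0 -0.4 0 0 0 1.5;0 0 -0.3 0 0 0 1.5;0 0 0 0 0 0 1.5"}}

```text
time_s: 16.85
ee_pos: [0.6298, 0.1895, 0.0673]
eef_rot: [-180.0, 0.0, -104.2]
wrist_force: [0.6, 1.8, -0.5]
opening: 0.0236
gripper_force: 30.0
```

Emit:
{"method": "apply_moves", "body": {"series": "0 0 -0.4 0 0 0 1.5;0 0 -0.4 0 0 0 1.5;0 0 -0.3 0 0 0 1.5;0 0 -0.2 0 0 0 1.5;0 0 0 0 0 0 1.5"}}

```text
time_s: 17.48
ee_pos: [0.6296, 0.1893, 0.0541]
eef_rot: [180.0, -0.0, -104.2]
wrist_force: [1.0, 0.5, -1.5]
opening: 0.0233
gripper_force: 30.0
```

Emit:
{"method": "apply_moves", "body": {"series": "0 0 -0.15 0 0 0 1.5;0 0 -0.1 0 0 0 1.5;0 0 0 0 0 0 1.5"}}

```text
time_s: 17.85
ee_pos: [0.6298, 0.1894, 0.0535]
eef_rot: [-180.0, 0.0, -104.2]
wrist_force: [-4.4, -0.1, 10.4]
opening: 0.0231
gripper_force: 30.0
```

Emit:
{"method": "apply_moves", "body": {"series": "0 0 0.15 0 0 0 1.5;0 0 0 0 0 0 5;0 0 0 0 0 0 5;0 0 0 0 0 0 5;0 0 3 0 0 0 5"}}

```text
time_s: 18.48
ee_pos: [0.628, 0.1885, 0.0811]
eef_rot: [179.8, -0.2, -104.3]
wrist_force: [0.4, 0.4, -0.5]
opening: 0.0498
gripper_force: 0.0
```

Emit:
{"method": "apply_moves", "body": {"series": "0 0 5 0 0 0 5;-2 2 5 0 0 0 5;-4 3 2 0 0 0 5;0 0 0 0 0 0 5;0 0 0 0 0 0 5"}}

```text
time_s: 19.1
ee_pos: [0.5695, 0.2395, 0.2034]
eef_rot: [180.0, -0.0, -104.2]
wrist_force: [0.7, 0.2, 0.2]
opening: 0.0502
gripper_force: 0.0
```

Run:
```python
from h import *
np.set_printoptions(precision=4,suppress=True)
o=r.get_obs(); im=r.camera("wrist"); c=cam("wrist",o); s=r.camera("scene")
print(o['ee_pos'],o['wrist_force'],o['time_s'])
print("head top px if home",proj([.6298,.1898,.085],c)-[160,0],"bar",r.boxes_of("scene","bar")[:1],r.boxes_of("wrist","pin")[:1])
cv2.imwrite("pics/f.png",np.hstack([cv2.resize(im[0:260,160:420],(400,400)),cv2.resize(s[140:280,260:400],(400,400),interpolation=2)]))
```

```text
[0.5695 0.2395 0.2034] [0.6648 0.186  0.2256] 19.1
head top px if home [[ 89.2262 158.3743]] bar [{'box': [318.6, 197.9, 31.8, 43.1], 'confidence': 0.79}] [{'box': [252.4, 154.6, 32.9, 22.8], 'confidence': 0.74}]
```

View pics/f.png

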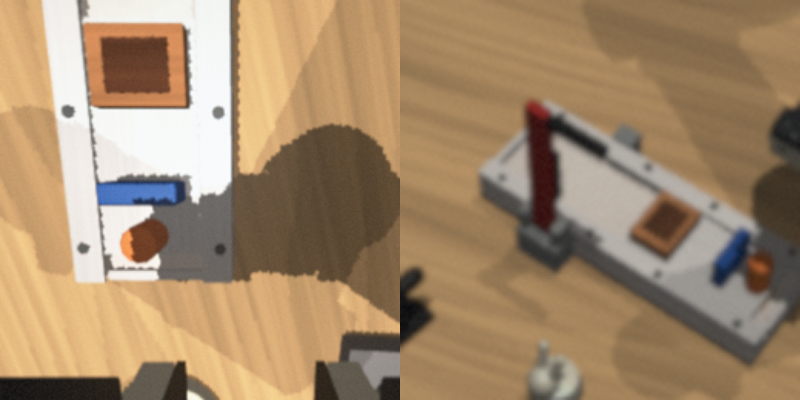

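The head sits flat on the pallet at (137,243), where it was predicted. The bar is upright at (540,165), the bystanders are untouched and the gripper is clear.

```bash
python3 -c "
from plant import r
print(r.sign_off())"
```

```text
the job is handed in; nothing more can be done
None
```

I lifted the bar upright, slid the pallet to the other end, pushed the pin fully home through both holes and released it, then handed the job in at about 19 s; no verdict was returned.

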